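Shut down the dust extractor and pack the polished plates with interleaving boards

TASK

The brass plates are polished: switch the dust extractor's fan off by turning its dial fully anticlockwise to the stop, and only then take the plates off the grille. Pack every plate, face up as it lies now, flat in one stack in the wooden case, with one grey board laid squarely on top of each plate (plate, board, plate, board and so on, ending with a board on the last plate), so that brass never lies on brass. Leave spare boards out of the case and well clear of it, and do not disturb the other things on the bench.

Things in the scene. Friction and masses are not known exactly. Their poses are not given: they have to be found in the camera images.
- fan_knob (a joint): speed dial of the extractor's fan, in rad: 0 = off, at its fully anticlockwise end stop; the value grows as the dial is turned clockwise seen from above, up to 4.5. It stays where it is left and turns against light friction (about 0.03 N m). It starts somewhere between 1.6 and 2.6
- fan_knob_grip (a point): grip point on the dial's vertical axis, 125 mm in front (-x) of the extractor's centre, 87 mm above its underside. Upright bar 42 mm long, 14 mm thick, 32 mm tall (top 7 mm above this point) on a 44 mm disc over a 68 mm base 6 mm high. The bar lies along this point's x, turning with the dial; at 0 along the extractor's x, white pointer line towards the robot
- extractor: downdraft dust-extraction box, white sheet metal, fixed to the bench, 315 (x) by 260 (y) by 50 mm high. Origin: centre of its underside. The front 65 mm (its -x side) is the control strip with the dial, the rest of the flat top is a grey slotted grille, without a rim, 50 mm above the origin, on which the plates lie
- case: open light wood stock case, fixed. Origin: centre of its underside. Inside 62 mm (its x) by 102 mm (its y), floor 6 mm thick, walls 7 mm thick with tops 56 mm above the origin. In the middle of both long sides (facing its +x and -x) is a thumb notch 50 mm wide, cut down to the floor, so that fingers can reach in with a plate or board held by its long edges
- case_floor (a point): centre of the case's inner floor, same axes as the case
- plate0: polished brass plate, rectangular, 50 mm (its x) by 90 mm (its y) by 6 mm thick, about 0.22 kg, four dark screw holes in the corners. Origin: centre of its underside. z up when it lies face up. Three or four plates are there; the others are absent (None)
- plate1: polished brass plate, rectangular, 50 mm (its x) by 90 mm (its y) by 6 mm thick, about 0.22 kg, four dark screw holes in the corners. Origin: centre of its underside. z up when it lies face up. Three or four plates are there; the others are absent (None)
- plate2: polished brass plate, rectangular, 50 mm (its x) by 90 mm (its y) by 6 mm thick, about 0.22 kg, four dark screw holes in the corners. Origin: centre of its underside. z up when it lies face up. Three or four plates are there; the others are absent (None)
- plate3: polished brass plate, rectangular, 50 mm (its x) by 90 mm (its y) by 6 mm thick, about 0.22 kg, four dark screw holes in the corners. Origin: centre of its underside. z up when it lies face up. Three or four plates are there; the others are absent (None)
- board0: stiff grey interleaving board, plain rectangle, 50 mm (its x) by 90 mm (its y) by 6 mm thick, about 30 g. Origin: centre of its underside. The five boards start in one slightly untidy pile on the bench, board4 on top, board0 at the bottom
- board1: stiff grey interleaving board, plain rectangle, 50 mm (its x) by 90 mm (its y) by 6 mm thick, about 30 g. Origin: centre of its underside. The five boards start in one slightly untidy pile on the bench, board4 on top, board0 at the bottom
- board2: stiff grey interleaving board, plain rectangle, 50 mm (its x) by 90 mm (its y) by 6 mm thick, about 30 g. Origin: centre of its underside. The five boards start in one slightly untidy pile on the bench, board4 on top, board0 at the bottom
- board3: stiff grey interleaving board, plain rectangle, 50 mm (its x) by 90 mm (its y) by 6 mm thick, about 30 g. Origin: centre of its underside. The five boards start in one slightly untidy pile on the bench, board4 on top, board0 at the bottom
- board4: stiff grey interleaving board, plain rectangle, 50 mm (its x) by 90 mm (its y) by 6 mm thick, about 30 g. Origin: centre of its underside. The five boards start in one slightly untidy pile on the bench, board4 on top, board0 at the bottom
- loupe: black eyeglass loupe standing on the bench, 40 mm across, 48 mm tall; bystander, origin under its centre
- bench_block: square steel bench block 70 x 70 x 22 mm; bystander, origin under its centre
- mallet: wooden mallet lying on the bench, 250 mm long, head 80 mm wide; bystander
- flat_file: hand file with wooden handle lying on the bench, 230 mm long; bystander
- ring_dish: white ceramic bowl 90 mm across, 30 mm tall; bystander

How it is judged:
By the outcome, as a careful person would: the job done as asked, in the order asked, and still so for the second after the job is handed in, with the robot touching nothing.
Of plate0, plate1, plate2, plate3 only 3 to 4 are there at a start; the rules pass over those that are not, and their reading is None.
At some moment in a run one of plate0, plate1, plate2, plate3 may be knocked a few centimetres aside while the robot is not near it.
Once in a run the grip may slacken for a moment while it holds something.
It also fails if it takes over 210 s, if anything falls off the work surface, if the arm or the gripper's body presses on something with over 40 N, if the wrist force passes 120 N, or if a joint passes its speed limit or range.

ROBOT

A 6-joint arm with a two-finger parallel gripper is mounted at the origin on the work surface. World frame = base frame: x ahead of the robot, y to its left, z up, the work surface at z = 0. Lengths are in m, angles in rad, forces in N, time in s.
With the tool pointing down it reaches from about 0.25 to 0.775 m from the base axis. Payload 4 kg.
Tool frame: the origin (TCP) lies on the centre line of the jaws, within the pads' length; the fingertips stand robot.tips_ahead ahead of it and the grasp point (between the pads) lies 8 mm behind it (robot.tips_ahead is the distance from the TCP to the fingertips, in m); z points along the fingers, y is the line along which they close (so a half turn about z gives the same grasp; the last joint's range is limited). The gripper opens to 94 mm and grips with 3 to 60 N. Pads are 16 mm wide; open, the fingers measure 119 mm over their backs; the gripper's body (75 mm by 177 mm) begins 78 mm behind the grasp point.
Start: joints at [-1.276, 0.087, 1.371, -0, 1.684, -0.103], TCP at [0.213, -0.507, 0.191] pointing down, gripper open.
Joint ranges: [-3.1, 3.1], [-0.76, 2.03], [0.27, 2.55], [-1.08, 4.22], [0.17, 2.65], [-2.57, 2.57]. Speed limits (rad/s): [2.79, 2.79, 3.14, 3.14, 3.14, 3.14].

INTERFACE

Orientations are given as [roll, pitch, yaw] about the fixed x, y, z axes, in that order (R = Rz(yaw) Ry(pitch) Rx(roll)).
In Python, from bench import robot, snapshot, close_job, spotter gives the robot as it stands. The module is installed in compiled form; this text tells all that it offers.
- The arm moves only by the tool servo_tool, never from a script. Its argument "commands" is one flat list of numbers, 7 for each row, row after row: the shift along the tool's x, y, z in m, then the turn, a rotation vector about the tool's x, y, z in degrees, then the finger opening in m, from 0 to 0.094. In form: [x, y, z, ax, ay, az, grip, x, y, z, ax, ay, az, grip, ...]. A call has 1 to 10 rows; each row is the pose to reach, as a shift and turn from the pose commanded when the call began, along the tool's axes at that moment; what a row does not reach only later rows make up. A row lasts 1/8 s, in which the tool goes at most 62.5 mm and 10.7 degrees, less where a joint would pass 70% of its speed; a pose out of reach is approached as far as the arm can. A call with a gripper value outside its range is refused whole. The fingers move at their own pace and stop on an object; the grip force is fixed at half the most. Time passes only in rows, so rows that repeat a pose let the fingers close. It gives the time, the measured TCP pose, the force, the opening and the grip force at its end, in the units of the state.
- robot.get_obs(): the state, without advancing time (a new reading comes with each control period).
- snapshot(name): name is "scene" or "top"; returns a dict with "img" (400x640x3 uint8, blue, green, red), "camera_matrix" (3x3 intrinsics, pixels), "k1" (the pictures are not rectified: a ray, as slopes to the right and down, at radius r is drawn at 1 + k1 r^2 times it, then the intrinsics apply), "extrinsics" (4x4, takes a point from camera to world coordinates). Camera axes: x right, y down, z forward; pixel columns grow to the right and rows downward; lengths in m; the calibration is good to about 2 mm. A picture is of the moment at which its call begins. There is no depth.
- close_job(): hands the job in; it is judged then, once.
Trained networks look in a picture, given as the dict that the camera call returned (one of the last four; its "shot" number tells which), for a name from the list of things; names that differ only in an ending like _2 or _b are one class to them, and where a whole thing is asked for, a point or a joint stands for the part that bears it (a point fixed in the world has none). Each returns a list of dicts, best first, with "conf" (0 to 1); they miss things now and then, are a little off and sometimes report something else, mostly with a low value. They report only what shows in the picture. A call takes as long as a camera call.
- spotter.trace(name, picture): "region" (400x640 bool, what is visible of it) and "box" ([left, top, width, height] in pixels, round what is visible of it).
The state is a dict: "time": time; "joint_positions": joint angles; "qvel": joint speeds; "joint_torque": joint torques, N m; "tool_pos": TCP position; "ee_rot": TCP orientation; "wrist_force": force on the tool from outside, world axes, zero at the start; "wrist_torque": the same for the moment, N m; "width": finger opening in m; "finger_force": force on a finger pad.
Only numpy, scipy, OpenCV 4.12 (cv2) and the standard library are available. Lean on these libraries where they do the work, as an engineer would, in place of code of your own. Each camera call takes 0.05 s, during which the arm holds its last target. There are 200 camera calls.

## Working session

There is one attempt and no reset: what is moved stays moved. The work goes in short steps, Python scripts to look and compute and a tool call to move; the robot and the scene stay as the last step left them, time stands still between calls to the robot, and variables do not carry over. Pictures are saved under pics/ and viewed, at most 14 in all, crops included, and the job is handed in when it is done.

Besides the shell and the picture viewer there is one more tool, called after "Emit:" in YAML: its name, and indented under it one key for each argument. servo_tool: Moves the arm, as the interface text tells. Its arguments: {"type":"object","properties":{"commands":{"type":"array","items":{"type":"number"}}},"required":["commands"]}

```bash
mkdir -p pics; ls; python3 - <<'E'
from bench import robot,snapshot,spotter
import cv2,numpy as np
o=robot.get_obs(); print(o, robot.tips_ahead)
for n in ("top","scene"):
    p=snapshot(n); cv2.imwrite(f"pics/{n}0.png",p["img"]); print(n,p["camera_matrix"].tolist(),p["k1"],p["extrinsics"].tolist())
E
```

```text
pics
{'time': 0.0, 'joint_positions': array([-1.27609947e+00,  8.79477152e-02,  1.37223737e+00,  2.29350819e-05,
        1.68360194e+00, -1.03129383e-01]), 'qvel': array([-0.00122038,  0.00097385,  0.00014326, -0.00017307, -0.00083931,
       -0.00024749]), 'joint_torque': array([-2.16914882e-04, -3.40176558e+01, -3.02429402e+01,  7.17938505e-02,
        3.29637690e-02, -1.63897462e-04]), 'tool_pos': array([ 0.21289783, -0.50649556,  0.18931677]), 'ee_rot': array([-3.13941229e+00, -2.48576424e-04,  3.97828521e-01]), 'wrist_force': array([-0.19005896,  0.19259062,  0.16590775]), 'wrist_torque': array([-0.0236558 , -0.02779679,  0.00061965]), 'finger_force': 0.0, 'width': 0.09392716527934734} 0.011
top [[421.6126607329408, 0.0, 316.753462381957], [0.0, 421.6126607329408, 194.20819864858467], [0.0, 0.0, 1.0]] -0.028951555207542074 [[-0.019489270933037366, -0.9936121743672608, 0.11115311632006776, 0.3633208261131671], [-0.9998097568244578, 0.01928100189071465, -0.002948410539297381, -0.03741654706249132], [0.0007864331609525637, -0.11118943257006984, -0.9937989191016607, 1.5483077358290327], [0.0, 0.0, 0.0, 1.0]]
scene [[442.669532156584, 0.0, 319.1642439229426], [0.0, 442.669532156584, 201.0110512098458], [0.0, 0.0, 1.0]] -0.030587955430643014 [[-0.6861398911758294, 0.4157869719575546, -0.5969365491302976, 1.3114169380387684], [0.7271711525854071, 0.4155070957659852, -0.5464210539645473, 0.668796700949368], [0.02083661644392454, -0.8089963209548507, -0.5874442851000296, 0.8557115632150245], [0.0, 0.0, 0.0, 1.0]]
```

View pics/top0.png

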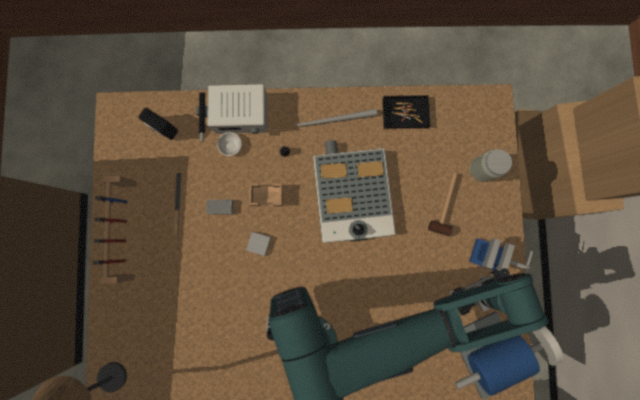

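View pics/scene0.png

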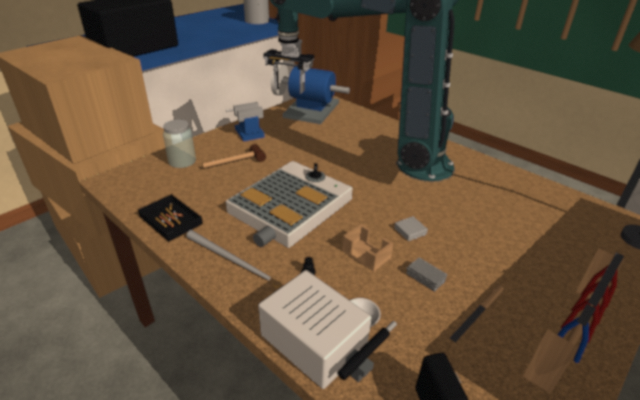

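The top view shows the extractor near (355,195) with its dial at (359,229), three plates on the grille at (334,171), (370,169) and (340,206), the case at (266,195), the boards at (219,207) and the bench block at (259,243). The scene view agrees. Next I'll fit poses to the masks.

```bash
cat > h.py <<'E'
import numpy as np, cv2
from scipy.optimize import minimize
from scipy.spatial.transform import Rotation as R
from bench import robot,snapshot,spotter
def proj(P,c):
    E=np.linalg.inv(c["extrinsics"]); q=np.atleast_2d(P)@E[:3,:3].T+E[:3,3]
    s=q[:,:2]/q[:,2:]; s=s*(1+c["k1"]*(s**2).sum(1,keepdims=True))
    K=c["camera_matrix"]; return s*[K[0,0],K[1,1]]+K[:2,2]
def unproj(uv,z,c):
    K=c["camera_matrix"]; d=(np.atleast_2d(uv)-K[:2,2])/[K[0,0],K[1,1]]; s=d.copy()
    for _ in range(5): s=d/(1+c["k1"]*(s**2).sum(1,keepdims=True))
    r=np.c_[s,np.ones(len(s))]@c["extrinsics"][:3,:3].T; o=c["extrinsics"][:3,3]
    return o+r*((z-o[2])/r[:,2])[:,None]
def box(p,sx,sy,z0,z1):
    c,s=np.cos(p[2]),np.sin(p[2])
    return np.array([[p[0]+c*a*sx/2-s*b*sy/2,p[1]+s*a*sx/2+c*b*sy/2,z] for a in(-1,1) for b in(-1,1) for z in(z0,z1)])
S=8
def sil(P,c,shape=(400,640)):
    uv=proj(P,c); return cv2.convexHull(((uv+.5)*16).round().astype(np.int32))
def fit(views,sx,sy,z0,z1,p0):
    """views: list of (cam, mask). soft silhouette: supersampled fill compared with mask"""
    def cost(p):
        t=0
        for c,m in views:
            uv=proj(box(p,sx,sy,z0,z1),c)
            ys,xs=np.where(m); x0,y0,x1,y1=xs.min()-8,ys.min()-8,xs.max()+9,ys.max()+9
            im=np.zeros(((y1-y0)*S,(x1-x0)*S),np.uint8)
            h=cv2.convexHull((((uv-[x0,y0]+.5)*S-.5)*16).round().astype(np.int32))
            cv2.fillConvexPoly(im,h,255,shift=4)
            im=cv2.resize(im,(x1-x0,y1-y0),interpolation=cv2.INTER_AREA)/255.
            t+=np.abs(im-m[y0:y1,x0:x1]).sum()/m.sum()
        return t
    best=None
    for dy in ([0] if len(p0)>2 and abs(p0[2])<9 else np.arange(0,np.pi,np.pi/8)):
        q=np.array([p0[0],p0[1],(p0[2] if dy==0 and abs(p0[2])<9 else dy)])
        r=minimize(cost,q,method="Nelder-Mead",options=dict(initial_simplex=q+np.array([[0,0,0],[.008,0,0],[0,.008,0],[0,0,.25]]),xatol=1e-4,fatol=1e-4))
        if best is None or r.fun<best.fun: best=r
    return best.x,best.fun
def cen(m,z,c):
    ys,xs=np.where(m); return unproj(np.c_[xs,ys],z,c).mean(0)
def delta(target,yaw=None,o=None):
    """tool-frame shift (mm) and turn (deg) to TCP target [x,y,z] pointing down with yaw of tool x"""
    o=o or robot.get_obs(); T=R.from_euler("xyz",o["ee_rot"])
    d=T.inv().apply(np.array(target)-o["tool_pos"])*1000
    w=np.zeros(3)
    if yaw is not None: w=(T.inv()*R.from_euler("xyz",[np.pi,0,yaw])).as_rotvec(degrees=True)
    return d.round(1),w.round(1)
E
python3 - <<'E'
from h import *
ct,cs=snapshot("top"),snapshot("scene")
def tr(n,c): return spotter.trace(n,c)
for n,z in [("extractor",.025),("case",.03),("plate0",.056),("board0",.03),("bench_block",.02),("loupe",0.02),("ring_dish",.02),("mallet",.01),("flat_file",.01),("fan_knob",.08)]:
    for cn,c in (("top",ct),("scene",cs)):
        for d in tr(n,c): 
            if d["conf"]>.2: print(n,cn,round(d["conf"],2),d["box"],d["region"].sum(),cen(d["region"],z,c).round(3)[:2])
best=lambda n,c: tr(n,c)[0]["region"]
for n,dims in (("extractor",(.315,.26,0,.05)),("case",(.076,.116,0,.056)),("bench_block",(.07,.07,0,.022))):
    for vs in ([ct],[cs],[ct,cs]):
        m=[(c,best(n,c)) for c in vs]; print(n,len(vs),fit(m,*dims,np.r_[cen(m[0][1],dims[3]/2,m[0][0])[:2],99]))
for d in tr("plate0",ct):
    if d["conf"]>.2: print("plate",fit([(ct,d["region"])],.05,.09,.05,.056,np.r_[cen(d["region"],.056,ct)[:2],99]))
for d in tr("plate0",cs):
    if d["conf"]>.2: print("plate s",fit([(cs,d["region"])],.05,.09,.05,.056,np.r_[cen(d["region"],.056,cs)[:2],99]))
for c in (ct,cs):
    for d in tr("board4",c)[:2]: print("board",d["conf"],fit([(c,d["region"])],.05,.09,.0,.03,np.r_[cen(d["region"],.02,c)[:2],99]))
im=cv2.resize(ct["img"][130:260,190:400],None,fx=3.8,fy=3.8,interpolation=cv2.INTER_CUBIC); cv2.imwrite("pics/c1.png",im)
im=cv2.resize(cs["img"][150:300,215:455],None,fx=3.3,fy=3.3,interpolation=cv2.INTER_CUBIC); cv2.imwrite("pics/c2.png",im)
E
```

```text
extractor top 0.85 [313.0, 141.3, 79.1, 99.7] 5654 [ 0.521 -0.177]
extractor scene 0.76 [227.5, 161.7, 126.0, 84.8] 5310 [ 0.537 -0.164]
case top 0.56 [248.5, 184.4, 30.4, 22.4] 735 [0.533 0.143]
case scene 0.85 [345.0, 225.6, 48.2, 44.5] 1221 [0.541 0.146]
plate0 top 0.79 [358.9, 161.0, 23.2, 16.5] 352 [ 0.618 -0.233]
plate0 top 0.62 [323.1, 196.3, 29.5, 17.3] 323 [ 0.488 -0.117]
plate0 top 0.39 [427.1, 171.7, 27.3, 67.3] 548 [ 0.45  -0.492]
plate0 scene 0.87 [303.7, 190.9, 20.5, 10.5] 262 [ 0.492 -0.113]
plate0 scene 0.6 [271.3, 205.8, 31.3, 19.4] 351 [ 0.617 -0.097]
plate0 scene 0.54 [239.0, 191.6, 34.0, 17.5] 322 [ 0.622 -0.229]
board0 top 0.7 [202.1, 197.8, 28.4, 15.5] 346 [0.495 0.316]
board0 top 0.55 [277.9, 147.7, 10.7, 8.1] 86 [0.696 0.075]
board0 scene 0.76 [407.0, 258.8, 40.8, 24.5] 530 [0.499 0.316]
board0 scene 0.54 [427.6, 283.6, 1.2, -0.5] 4 [0.53  0.345]
bench_block top 0.96 [247.1, 236.0, 19.8, 20.1] 340 [0.358 0.174]
bench_block scene 0.83 [397.2, 217.4, 26.7, 24.9] 496 [0.367 0.177]
loupe top 0.38 [280.8, 146.6, 10.3, 9.4] 78 [0.695 0.075]
loupe top 0.31 [249.5, 18
[... 1744 characters left out ...]
late (array([ 0.40388859, -0.47755347,  2.80714783]), np.float64(0.6019464720194647))
plate s (array([ 0.48884207, -0.11831022,  0.0579612 ]), np.float64(0.20377189043556354))
plate s (array([ 0.61417438, -0.10080054,  0.03780414]), np.float64(0.09131333445058934))
plate s (array([ 0.61910709, -0.23326542,  3.21035935]), np.float64(0.060723419802703696))
board 0.7 (array([0.496691  , 0.31965891, 3.12064696]), np.float64(0.10136008160489629))
board 0.55 (array([0.73312136, 0.0776997 , 1.79490201]), np.float64(1.8877336981304154))
board 0.76 (array([0.47785186, 0.30578894, 0.00968234]), np.float64(0.4393636699963004))
board 0.54 (array([ 0.58170759,  0.29817141, -1.        ]), np.float64(1.0))
```

View pics/c1.png

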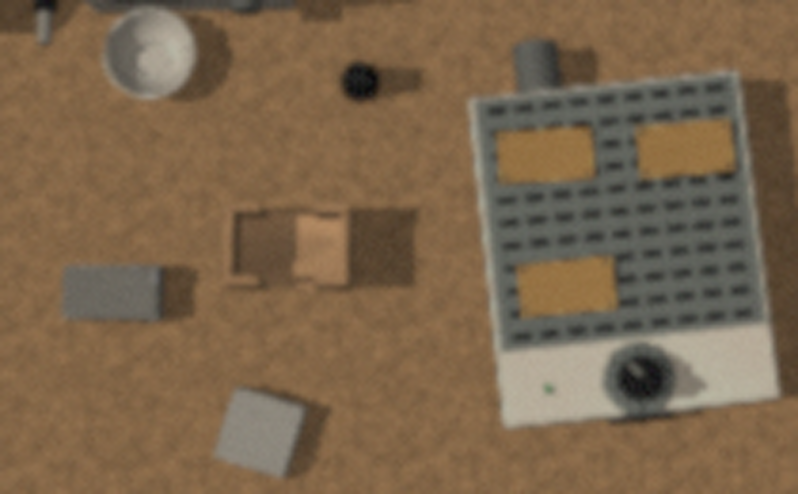

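View pics/c2.png

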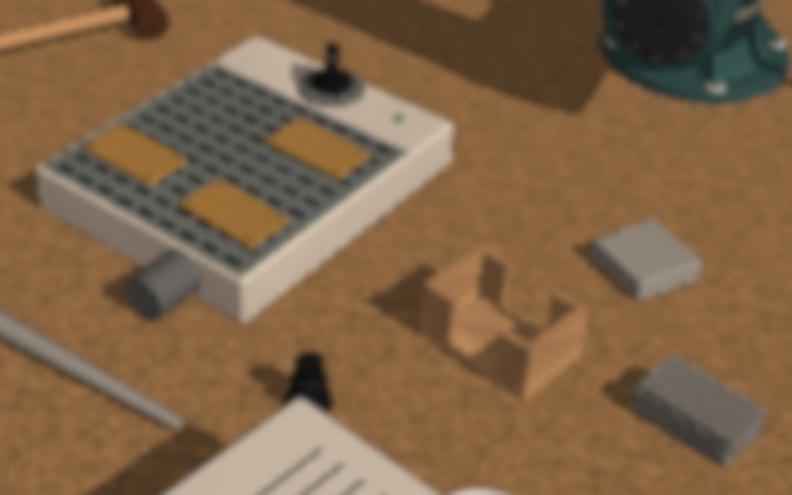

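The crops show the dial at c1 (640,375), with its white pointer line running up-left. That is about 135° clockwise from off. The case notches face ±x. I'll zoom in on the dial for the bar angle and work out the approach.

```bash
python3 - <<'E'
from h import *
ct,cs=snapshot("top"),snapshot("scene")
k=np.array([.4012,-.1833])
def bar(c,yaw,im,f,x0,y0):
    for z in (.062,.094):
        q=proj(box([*k,yaw],.042,.014,z,z)[::2],c)
        q=((q-[x0,y0]+.5)*f-.5).round().astype(int)[[0,1,3,2]]
        cv2.polylines(im,[q],True,(0,255,0) if z>.07 else (255,0,0),1)
ims=[]
for c in (ct,cs):
    u=proj([*k,.08],c)[0].round().astype(int); x0,y0=u-12
    cr=cv2.resize(c["img"][y0:y0+25,x0:x0+25],None,fx=16,fy=16,interpolation=cv2.INTER_CUBIC)
    cr=np.clip(cr.astype(float)*2.0,0,255).astype(np.uint8)
    bar(c,np.deg2rad(47),cr,16,x0,y0); ims.append(cr)
cv2.imwrite("pics/k.png",np.hstack(ims))
print(proj([*k,.094],ct))
for t,y in (([*k,.19],np.deg2rad(47)),([*k,.079],np.deg2rad(47))): print(delta(t,y))
E
```

```text
[[358.59792211 229.44930482]]
(array([ 298.9, -225.6,    0.5]), array([  0. ,   0. , -24.2]))
(array([ 298.9, -225.6,  111.5]), array([  0. ,   0. , -24.2]))
```

View pics/k.png

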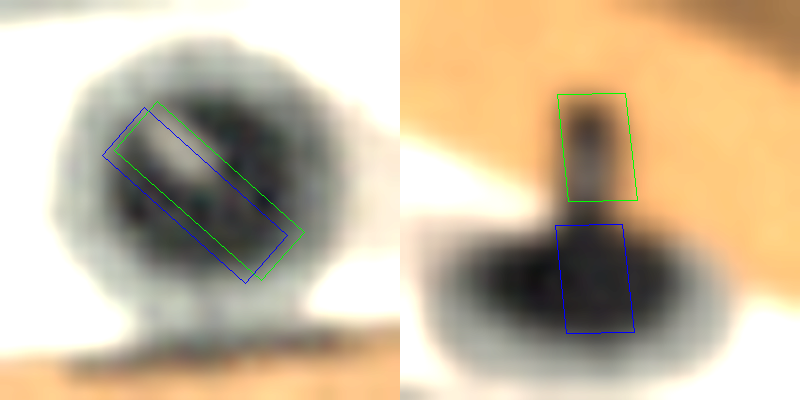

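The left half shows the bar under the dark cap at about 45°, with its pointer towards the upper left. The 47° overlay matches in both views, so I'll approach at that angle.

Emit:
servo_tool:
  commands: [0.299,-0.226,0,0,0,-24,0.045,0.299,-0.226,0,0,0,-24,0.045,0.299,-0.226,0,0,0,-24,0.045,0.299,-0.226,0,0,0,-24,0.045,0.299,-0.226,0,0,0,-24,0.045,0.299,-0.226,0,0,0,-24,0.045,0.299,-0.226,0,0,0,-24,0.045,0.299,-0.226,0.06,0,0,-24,0.045,0.299,-0.226,0.06,0,0,-24,0.045]

```text
time: 3.22
tool_pos: [0.3959, -0.1805, 0.1239]
ee_rot: [-3.127, 0.004, 0.816]
wrist_force: [0.2, 0.6, -0.3]
width: 0.045
finger_force: 0.0
```

```bash
python3 - <<'E'
from h import *
print(delta([.4012,-.1833,.079],np.deg2rad(47)), robot.get_obs()["joint_positions"])
E
```

```text
(array([ 1.8,  6.5, 44.8]), array([-0.9,  0.2, -0.2])) [-5.57837275e-01 -1.36835038e-01  1.72209476e+00 -5.77308442e-04
  1.57175204e+00  1.97017921e-01]
```

Emit:
servo_tool:
  commands: [0,0,0,0,0,0,0.045,0,0,0,0,0,0,0.045]

```text
time: 3.48
tool_pos: [0.4032, -0.1849, 0.1342]
ee_rot: [3.135, -0.001, 0.815]
wrist_force: [1.1, -0.1, -0.2]
width: 0.0449
finger_force: 0.0
```

```bash
python3 - <<'E'
from h import *
print(delta([.4012,-.1833,.079],np.deg2rad(47)), robot.get_obs()["qvel"].round(3))
E
```

```text
(array([-0.2, -2.9, 55.2]), array([ 0.4, -0.1, -0.3])) [ 0.006 -0.     0.005  0.003 -0.003  0.003]
```

Emit:
servo_tool:
  commands: [0,-0.002,0.03,0,0,0,0.045,0,-0.002,0.053,0,0,0,0.045,0,-0.002,0.053,0,0,0,0.045,0,-0.002,0.053,0,0,0,0.045]

```text
time: 3.98
tool_pos: [0.4012, -0.1827, 0.0799]
ee_rot: [3.137, -0.001, 0.816]
wrist_force: [0.3, -0.1, -0.7]
width: 0.0448
finger_force: 0.0
```

Close on the bar.

Emit:
servo_tool:
  commands: [0,0,0,0,0,0,0.005,0,0,0,0,0,0,0.005,0,0,0,0,0,0,0.005,0,0,0,0,0,0,0.005]

```text
time: 4.47
tool_pos: [0.4016, -0.1832, 0.0791]
ee_rot: [3.135, -0.0, 0.816]
wrist_force: [1.4, -2.1, 5.2]
width: 0.0084
finger_force: 2.5
```

Emit:
servo_tool:
  commands: [0,0,0,0,0,0,0.0,0,0,0,0,0,0,0.0,0,0,0,0,0,0,0.0]

```text
time: 4.85
tool_pos: [0.4005, -0.182, 0.0792]
ee_rot: [3.139, -0.0, 0.817]
wrist_force: [-0.2, 1.0, 7.6]
width: 0.0006
finger_force: 3.1
```

```bash
python3 - <<'E'
from h import *
ims=[]
for n in ("top","scene"):
    c=snapshot(n); u=proj([.4012,-.1833,.08],c)[0].round().astype(int); x0,y0=u-[20,25]
    cr=cv2.resize(c["img"][y0:y0+50,x0:x0+40],None,fx=10,fy=10,interpolation=cv2.INTER_CUBIC)
    ims.append(np.clip(cr.astype(float)*1.8,0,255).astype(np.uint8))
cv2.imwrite("pics/k2.png",np.hstack(ims)); print(robot.get_obs()["wrist_torque"])
E
```

```text
[ 0.0177029   0.03840364 -0.01155677]
```

View pics/k2.png

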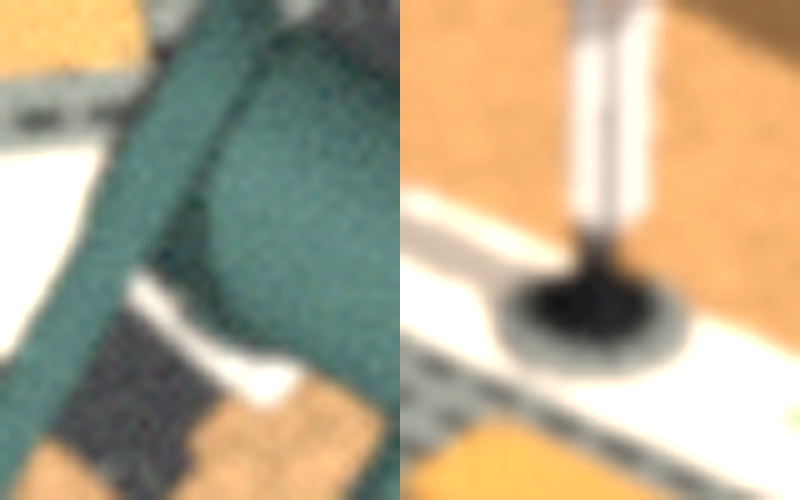

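The right half shows the closed fingertips sitting on top of the bar, which is still visible below them at crop (600,245). So the tips are higher than the TCP reading implies. I'll check the height offset against the images.

```bash
python3 - <<'E'
from h import *
c=snapshot("scene"); o=robot.get_obs(); print(o["tool_pos"],o["wrist_force"])
x,y,_=o["tool_pos"]
for z in (.06,.07,.08,.09,.1,.12): print(z,proj([x,y,z],c).round(1))
u=proj([x,y,.08],c)[0]; i=int(round(u[0]))
print(u); print(c["img"][int(u[1])-14:int(u[1])+8,i-3:i+4,1])
# start picture gripper
for z in (.16,.178,.19,.2,.22): print(z,proj([.2129,-.5065,z],c).round(1))
im=cv2.imread("pics/scene0.png"); a=cv2.resize(im[40:110,255:335],None,fx=7,fy=7,interpolation=cv2.INTER_CUBIC)
for k,col in ((.178,(0,0,255)),(.203,(0,255,0))):
  for s in (-.047,0,.047):
    T=R.from_euler("xyz",[np.pi,0,.398]).apply([0,s,0]); q=proj([.2129+T[0],-.5065+T[1],k],c)[0]
    cv2.circle(a,tuple((((q-[255,40]+.5)*7)).round().astype(int)),4,col,1)
cv2.imwrite("pics/g0.png",a)
E
```

```text
[ 0.40048265 -0.18196821  0.07920983] [0.19545186 0.67925606 6.36924771]
0.06 [[316.1 174.5]]
0.07 [[316.2 171.9]]
0.08 [[316.2 169.4]]
0.09 [[316.3 166.8]]
0.1 [[316.3 164.2]]
0.12 [[316.4 158.9]]
[316.2062255  169.36340599]
[[125 139 135 118 118 137 146]
 [125 139 133 116 117 138 146]
 [125 139 134 116 119 139 146]
 [126 139 133 117 119 138 145]
 [125 139 135 118 120 138 144]
 [126 139 134 118 120 138 144]
 [126 139 134 118 121 139 145]
 [128 140 135 118 121 139 146]
 [131 141 134 117 120 139 145]
 [127 137 131 116 117 136 140]
 [115 122 121 111 114 128 130]
 [ 93  97 101  97 101 115 115]
 [ 78  71  74  74  84  99 103]
 [ 78  56  53  55  70  88  98]
 [ 83  50  40  45  60  79  92]
 [ 75  41  29  35  50  68  82]
 [ 49  28  21  24  34  48  59]
 [ 23  16  19  20  27  30  39]
 [ 16  18  20  20  20  23  26]
 [ 12  17  20  20  22  23  22]
 [ 16  18  20  22  21  22  26]
 [ 18  20  21  21  22  26  33]]
0.16 [[289.3 102. ]]
0.178 [[289.2  97.6]]
0.19 [[289.1  94.7]]
0.2 [[289.1  92.2]]
0.22 [[289.   87.2]]
```

View pics/g0.png

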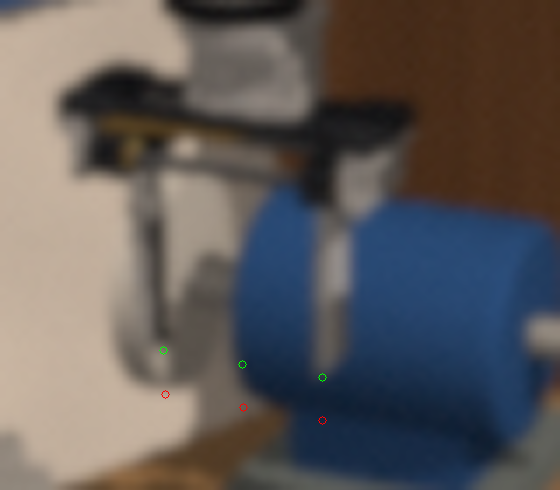

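In the start picture the real fingertips lie on the green marks, about 14 mm above the reported TCP height. The dial contact gives the same figure, 14.5 mm. From here on I'll use tips z = TCP z + 0.0145. Next: open, go 25 mm lower and grip.

Emit:
servo_tool:
  commands: [0,0,-0.004,0,0,0,0.045,0,0,-0.004,0,0,0,0.045,0,0,-0.004,0,0,0,0.045,0,0,-0.004,0,0,0,0.045,0,0,0.012,0,0,0,0.045,0,0,0.024,0,0,0,0.045,0,0,0.024,0,0,0,0.045]

```text
time: 5.88
tool_pos: [0.3984, -0.1807, 0.0514]
ee_rot: [-3.138, 0.001, 0.817]
wrist_force: [0.5, 0.5, -0.2]
width: 0.0449
finger_force: 0.0
```

Emit:
servo_tool:
  commands: [0,0,0,0,0,0,0.0,0,0,0,0,0,0,0.0,0,0,0,0,0,0,0.0,0,0,0,0,0,0,0.0]

```text
time: 6.38
tool_pos: [0.4028, -0.1839, 0.0542]
ee_rot: [3.132, -0.001, 0.816]
wrist_force: [8.1, -5.1, -6.7]
width: 0.0139
finger_force: 30.0
```

Emit:
servo_tool:
  commands: [0,0,0,0,0,-10,0,0,0,0,0,0,-20,0,0,0,0,0,0,-30,0,0,0,0,0,0,-40,0,0,0,0,0,0,-50,0,0,0,0,0,0,-60,0,0,0,0,0,0,-70,0,0,0,0,0,0,-80,0,0,0,0,0,0,-90,0,0,0,0,0,0,-100,0]

```text
time: 7.62
tool_pos: [0.4027, -0.1826, 0.0546]
ee_rot: [3.14, 0.007, 2.568]
wrist_force: [4.9, -2.1, -1.3]
width: 0.0143
finger_force: 30.0
```

```bash
python3 - <<'E'
from bench import robot
o=robot.get_obs(); print(o["wrist_torque"],o["wrist_force"],o["joint_positions"],o["ee_rot"])
E
```

```text
[-0.31167904 -1.22371376 -0.02223911] [ 4.9448821  -2.0754961  -1.33742024] [-5.55287928e-01 -9.25235110e-02  1.82416801e+00  1.58059704e-03
  1.40260740e+00 -1.55235918e+00] [3.13989735 0.00731054 2.56760251]
```

Emit:
servo_tool:
  commands: [0,0,0,0,0,-10,0,0,0,0,0,0,-20,0,0,0,0,0,0,-30,0,0,0,0,0,0,-34,0,0,0,0,0,0,-38,0,0,0,0,0,0,-40,0,0,0,0,0,0,-40,0]

```text
time: 8.5
tool_pos: [0.4025, -0.1832, 0.0546]
ee_rot: [-3.137, 0.006, -3.025]
wrist_force: [5.3, -3.1, -2.1]
width: 0.0139
finger_force: 30.4
```

```bash
python3 - <<'E'
from bench import robot
o=robot.get_obs(); print(o["wrist_torque"],o["wrist_force"],o["joint_positions"],o["ee_rot"])
E
```

```text
[-0.45972296 -1.13137088 -0.52799969] [ 5.31691281 -3.12784033 -2.08775881] [-5.55902362e-01 -9.24815354e-02  1.82411349e+00  5.01324975e-04
  1.40230924e+00 -2.24368716e+00] [-3.13721083  0.00629201 -3.02467257]
```

Emit:
servo_tool:
  commands: [0,0,0,0,0,-3,0,0,0,0,0,0,-5,0,0,0,0,0,0,-5,0]

```text
time: 8.88
tool_pos: [0.4021, -0.1833, 0.0546]
ee_rot: [-3.137, 0.005, -2.938]
wrist_force: [4.6, -3.8, -2.5]
width: 0.015
finger_force: 32.7
```

```bash
python3 - <<'E'
from bench import robot
o=robot.get_obs(); print(o["wrist_torque"],o["wrist_force"],o["ee_rot"])
E
```

```text
[-0.48829965 -0.9940581  -0.82168098] [ 4.58015615 -3.81789143 -2.49563073] [-3.13686579  0.00515503 -2.93832998]
```

Torque rises against the stop and the fingers are starting to twist on the bar, so the dial is off. I'll release it straight up, then swing clear.

Emit:
servo_tool:
  commands: [0,0,0,0,0,0,0.05,0,0,0,0,0,0,0.05,0,0,0,0,0,0,0.05,0,0,0,0,0,0,0.05,0,0,-0.03,0,0,0,0.05,0,0,-0.08,0,0,0,0.05,0,0,-0.13,0,0,0,0.05,0,0,-0.13,0,0,0,0.05]

```text
time: 9.88
tool_pos: [0.402, -0.1829, 0.1885]
ee_rot: [-3.135, 0.007, -2.936]
wrist_force: [-0.2, 0.3, 1.3]
width: 0.0499
finger_force: 0.0
```

```bash
python3 - <<'E'
from h import *
print(delta([.40,.03,.18],np.pi/2))
c=snapshot("scene"); u=proj([.4012,-.1833,.08],c)[0].round().astype(int)
cv2.imwrite("pics/k3.png",cv2.resize(c["img"][u[1]-14:u[1]+14,u[0]-16:u[0]+16],None,fx=14,fy=14,interpolation=cv2.INTER_CUBIC))
E
```

```text
(array([-41.5, 208.8,   7.3]), array([1.000e-01, 6.000e-01, 1.018e+02]))
```

View pics/k3.png

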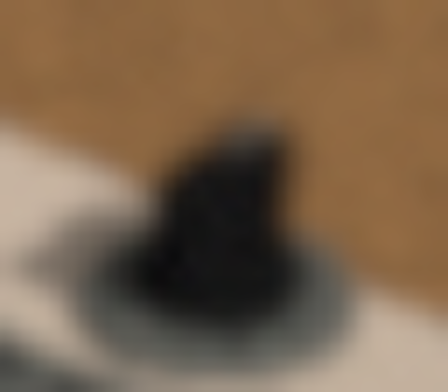

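The pointer tip at crop (245,130) now points at the robot, so the dial is off. I'll turn the tool to yaw 90°, clear of the view, and measure the plates.

Emit:
servo_tool:
  commands: [-0.042,0.05,0.007,0,0,10,0.09,-0.042,0.1,0.007,0,0,20,0.09,-0.042,0.15,0.007,0,0,31,0.09,-0.042,0.209,0.007,0,0,41,0.09,-0.042,0.209,0.007,0,0,51,0.09,-0.042,0.209,0.007,0,0,61,0.09,-0.042,0.209,0.007,0,0,71,0.09,-0.042,0.209,0.007,0,0,82,0.09,-0.042,0.209,0.007,0,0,92,0.09,-0.042,0.209,0.007,0,0,102,0.09]

```text
time: 11.18
tool_pos: [0.3968, 0.0318, 0.1741]
ee_rot: [-3.137, -0.0, 1.577]
wrist_force: [0.1, 0.4, -0.1]
width: 0.0902
finger_force: 0.0
```

```bash
cat >> h.py <<'E'
def plates(z0=.05,z1=.056,names="plate0",roi=None):
    """fit all detections; merge top and scene"""
    cs={n:snapshot(n) for n in("top","scene")}; D=[]
    for n,c in cs.items():
        for d in spotter.trace(names,c):
            if d["conf"]<.2 or d["region"].sum()<60: continue
            p=cen(d["region"],z1,c)[:2]
            if roi and not(roi[0]<p[0]<roi[1] and roi[2]<p[1]<roi[3]): continue
            D.append((n,c,d["region"],p,d["conf"]))
    out=[]
    while D:
        a=D.pop(0); g=[a]
        for b in D[:]:
            if np.linalg.norm(b[3]-a[3])<.04 and b[0]!=a[0]: g.append(b); D=[e for e in D if e is not b]; break
        y0=.06
        r=[(*fit([(e[1],e[2])],.05,.09,z0,z1,[*e[3],y0]),e[0]) for e in g]
        if len(g)>1: r.append((*fit([(e[1],e[2]) for e in g],.05,.09,z0,z1,[*g[0][3],y0]),"both"))
        for x in r: print(x[2],x[0].round(4),round(x[1],2),round(a[4],2))
        out.append(r[-1][0])
    return out,cs
E
python3 - <<'E'
from h import *
o,_=plates(roi=(.3,.75,-.4,0))
for p in o: print(delta([p[0],p[1],.15],p[2]+np.pi/2))
print(robot.get_obs()["tool_pos"])
E
```

```text
top [ 0.6136 -0.1016  0.0375] 0.13 0.88
scene [ 0.6149 -0.1001  0.0402] 0.09 0.88
both [ 0.6144 -0.1013  0.0432] 0.23 0.88
top [ 0.4892 -0.1174  0.0651] 0.11 0.73
scene [ 0.4897 -0.1188  0.0431] 0.07 0.73
both [ 0.4895 -0.1182  0.0515] 0.19 0.73
top [ 0.6189 -0.2317  0.0249] 0.08 0.61
scene [ 0.6186 -0.2338  0.1071] 0.08 0.61
both [ 0.6188 -0.2329  0.0634] 0.19 0.61
(array([-136.5,  215. ,   24.4]), array([-0.2, -0. , -1.6]))
(array([-151.3,   89.9,   24.7]), array([-0.2, -0. , -2. ]))
(array([-268.1,  217.4,   24.4]), array([-0.2, -0. , -2.7]))
[0.39730995 0.031713   0.17501316]
```

Emit:
servo_tool:
  commands: [-0.05,0.03,0.02,0,0,-2,0.08,-0.1,0.06,0.04,0,0,-2,0.08,-0.151,0.09,0.05,0,0,-2,0.08,-0.151,0.09,0.06,0,0,-2,0.08,-0.151,0.09,0.1,0,0,-2,0.08,-0.151,0.09,0.128,0,0,-2,0.08,-0.151,0.09,0.128,0,0,-2,0.08,-0.151,0.09,0.128,0,0,-2,0.08]

```text
time: 12.38
tool_pos: [0.4905, -0.1178, 0.0496]
ee_rot: [3.14, 0.001, 1.62]
wrist_force: [1.8, 0.6, 0.7]
width: 0.0801
finger_force: 0.0
```

```bash
python3 - <<'E'
from h import *
print(delta([.4895,-.1182,.037],.052+np.pi/2))
E
```

```text
(array([-0.4, -1. , 12.6]), array([ 0.1,  0. , -0.2]))
```

Emit:
servo_tool:
  commands: [0,-0.001,0.007,0,0,0,0.08,0,-0.001,0.01,0,0,0,0.08,0,-0.001,0.011,0,0,0,0.08,0,-0.001,0.011,0,0,0,0.08]

```text
time: 12.88
tool_pos: [0.489, -0.1183, 0.0375]
ee_rot: [3.142, 0.0, 1.618]
wrist_force: [-0.8, -0.3, -1.3]
width: 0.0803
finger_force: 0.0
```

Emit:
servo_tool:
  commands: [0,0,0.001,0,0,0,0.08,0,0,0.002,0,0,0,0.08,0,0,0.002,0,0,0,0.08]

```text
time: 13.25
tool_pos: [0.489, -0.1183, 0.0354]
ee_rot: [-3.142, 0.0, 1.618]
wrist_force: [-0.2, -0.2, -0.1]
width: 0.0798
finger_force: 0.0
```

Emit:
servo_tool:
  commands: [0,0,0,0,0,0,0.03,0,0,0,0,0,0,0.03,0,0,0,0,0,0,0.03,0,0,0,0,0,0,0.03,0,0,0,0,0,0,0.03]

```text
time: 13.88
tool_pos: [0.4893, -0.1183, 0.0355]
ee_rot: [3.141, 0.0, 1.618]
wrist_force: [2.0, -0.2, -1.0]
width: 0.0497
finger_force: 30.0
```

```bash
python3 - <<'E'
from h import *
print(delta([.533,.143,.0755],-.02+np.pi/2))
E
```

```text
(array([258.9,  56.1, -40. ]), array([0. , 0. , 3.9]))
```

Emit:
servo_tool:
  commands: [0,0,-0.03,0,0,0,0.03,0.05,0.01,-0.04,0,0,1,0.03,0.1,0.02,-0.04,0,0,2,0.03,0.15,0.03,-0.04,0,0,4,0.03,0.2,0.043,-0.04,0,0,4,0.03,0.24,0.052,-0.04,0,0,4,0.03,0.259,0.056,-0.04,0,0,4,0.03,0.259,0.056,-0.04,0,0,4,0.03,0.259,0.056,-0.04,0,0,4,0.03]

```text
time: 15.0
tool_pos: [0.5323, 0.1417, 0.0751]
ee_rot: [-3.141, 0.001, 1.547]
wrist_force: [-0.1, -0.6, -1.8]
width: 0.0496
finger_force: 30.0
```

```bash
cat >> h.py <<'E'
def inhand(name,case=(.533,.143),show=None):
    """fit the held thing in the scene view: bottom ~ tips"""
    o=robot.get_obs(); z=o["tool_pos"][2]+.0145; c=snapshot("scene")
    for d in spotter.trace(name,c)[:4]:
        if d["region"].sum()<40: continue
        p=cen(d["region"],z+.003,c)[:2]
        if np.linalg.norm(p-o["tool_pos"][:2])>.07: continue
        r,f=fit([(c,d["region"])],.05,.09,z-.001,z+.005,[*p,o["ee_rot"][2]-np.pi/2])
        print(name,round(d["conf"],2),"fit",r.round(4),round(f,2),"tool",o["tool_pos"].round(4),o["ee_rot"].round(3))
    if show is not None:
        u=proj([*case,.05],c)[0].round().astype(int)
        cv2.imwrite(f"pics/{show}.png",cv2.resize(c["img"][u[1]-32:u[1]+32,u[0]-40:u[0]+40],None,fx=8,fy=8,interpolation=cv2.INTER_CUBIC))
    return c
E
python3 - <<'E'
from h import *
inhand("plate0",show="p1")
print(delta([.533,.143,.0755],-.02+np.pi/2), robot.get_obs()["finger_force"])
E
```

```text
plate0 0.61 fit [0.5302 0.1377 0.0664] 1.19 tool [0.5323 0.1417 0.0751] [-3.141e+00  1.000e-03  1.547e+00]
(array([ 1.4,  0.4, -0.1]), array([-0. ,  0. , -0.2])) 29.96846705675125
```

View pics/p1.png

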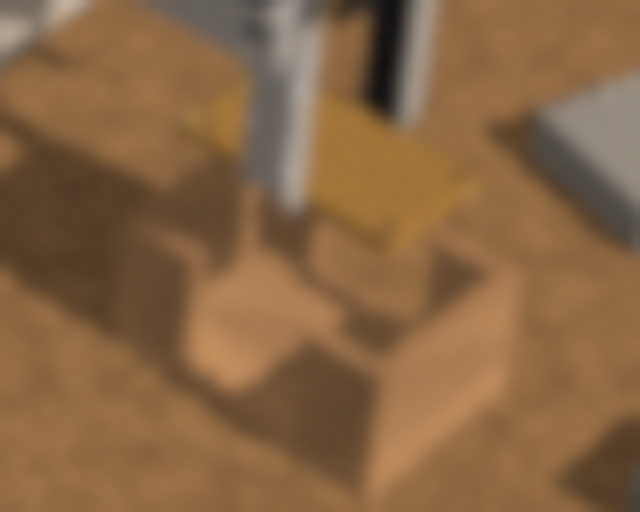

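The picture shows the plate held level over the case, with corners at about (190,110), (385,245) and (480,185). I'll compare those with the corners predicted for a centred grip, and check the case rim too.

```bash
python3 - <<'E'
from h import *
c=snapshot("scene"); u=proj([.533,.143,.05],c)[0].round().astype(int); f=lambda P:((proj(P,c)-(u-[40,32])+.5)*8).round()
t=robot.get_obs()["tool_pos"]
for z in (.0885,.0905,.0925): print("plate bottom",z,f(box([t[0],t[1],-.022],.05,.09,z,z+.006)).tolist()[0::2])
print("case", f(box([.533,.143,-.02],.076,.116,0,.056)).tolist())
E
```

```text
plate bottom 0.0885 [[277.0, 78.0], [481.0, 197.0], [183.0, 141.0], [388.0, 266.0]]
plate bottom 0.0905 [[277.0, 74.0], [482.0, 193.0], [183.0, 136.0], [389.0, 261.0]]
plate bottom 0.0925 [[278.0, 69.0], [482.0, 188.0], [183.0, 132.0], [389.0, 257.0]]
case [[256.0, 238.0], [267.0, 120.0], [507.0, 393.0], [526.0, 273.0], [118.0, 335.0], [126.0, 215.0], [372.0, 501.0], [388.0, 379.0]]
```

Corners match the prediction for a centred grip to within about 1 px. I'll lower the plate into the case.

Emit:
servo_tool:
  commands: [0.001,0.0,0.03,0,0,0,0.03,0.001,0.0,0.06,0,0,0,0.03,0.001,0.0,0.076,0,0,0,0.03,0.001,0.0,0.081,0,0,0,0.03,0.001,0.0,0.083,0,0,0,0.03,0.001,0.0,0.083,0,0,0,0.03]

```text
time: 15.9
tool_pos: [0.5336, 0.1442, -0.0064]
ee_rot: [3.14, -0.0, 1.548]
wrist_force: [0.4, 0.8, -2.7]
width: 0.0493
finger_force: 30.0
```

Emit:
servo_tool:
  commands: [0,-0.0005,0.002,0,0,0,0.03,0,-0.0005,0.002,0,0,0,0.03,0,-0.0005,0.002,0,0,0,0.07,0,-0.0005,0.002,0,0,0,0.07,0,-0.0005,0.002,0,0,0,0.07,0,-0.0005,0.002,0,0,0,0.07]

```text
time: 16.65
tool_pos: [0.5328, 0.1442, -0.0088]
ee_rot: [3.14, -0.0, 1.548]
wrist_force: [0.1, 0.2, 3.5]
width: 0.0698
finger_force: 1.9
```

```bash
python3 - <<'E'
from h import *
print(delta([.4967,.3197,.09],-.02+np.pi/2))
c=snapshot("scene")
d=spotter.trace("board4",c)
for e in d[:3]: print(e["conf"],e["box"],e["region"].sum())
t=snapshot("top"); 
for e in spotter.trace("board4",t)[:3]: print(e["conf"],e["box"],e["region"].sum())
a=[]
for k,f in((c,7),(t,7)):
    u=proj([.497,.318,.03],k)[0].round().astype(int); x0,y0=u-28
    im=cv2.resize(k["img"][y0:y0+56,x0:x0+56],None,fx=f,fy=f,interpolation=cv2.INTER_CUBIC)
    for z,col in((.03,(0,255,0)),(0,(255,0,0))):
        q=((proj(box([.497,.318,-.02],.05,.09,z,z)[::2],k)-[x0,y0]+.5)*f).round().astype(int)[[0,1,3,2]]; cv2.polylines(im,[q],True,col,1)
    a.append(im)
cv2.imwrite("pics/b1.png",np.hstack(a))
E
```

```text
(array([174.7, -39.9, -98.8]), array([ 0.1, -0. , -0.1]))
0.71 [406.6, 259.0, 38.5, 28.1] 549
0.58 [201.9, 197.0, 29.5, 19.6] 319
```

View pics/b1.png

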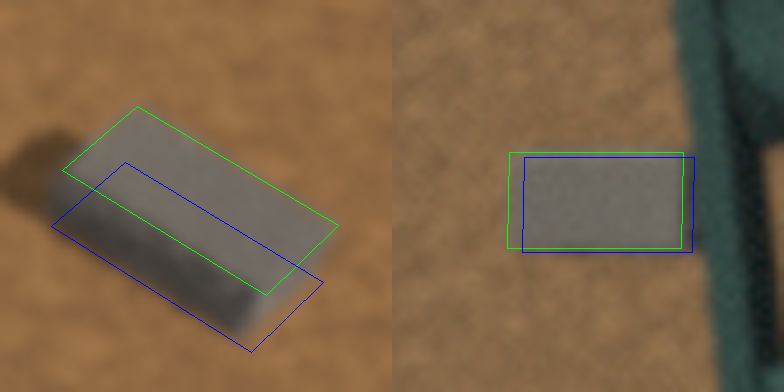

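The overlay puts the pile's top face on the green outline in the scene view (corners (62,172) and (335,228)). In the top view the board sits about 1 px to the right. The sides also look shorter than 30 mm, so I'll fit the pile with its height left free.

```bash
python3 - <<'E'
from h import *
t,c=snapshot("top"),snapshot("scene")
mt=spotter.trace("board4",t)[0]["region"]; ms=spotter.trace("board4",c)[0]["region"]
for k in range(2):
  for h in (.018,.024,.03,.036):
    r=[fit(v,.052,.092,0,h,[.496,.318,-.02]) for v in ([(t,mt)],[(c,ms)],[(t,mt),(c,ms)])]
    print(h,[(x[0].round(4).tolist(),round(x[1],3)) for x in r])
  # second: own segmentation by colour (low saturation)
  def seg(cam):
    u=proj([.496,.318,.02],cam)[0].round().astype(int); hsv=cv2.cvtColor(cam["img"],cv2.COLOR_BGR2HSV)
    m=np.zeros((400,640),np.uint8); y0,x0=u[1]-22,u[0]-26
    m[y0:y0+44,x0:x0+(48 if cam is t else 52)]=(hsv[y0:y0+44,x0:x0+(48 if cam is t else 52),1]<75)
    n,l,s,_=cv2.connectedComponentsWithStats(m); return l==1+s[1:,4].argmax()
  mt,ms=seg(t),seg(c); print(mt.sum(),ms.sum())
E
```

```text
0.018 [([0.4971, 0.3225, -0.0438], np.float64(0.111)), ([0.474, 0.3075, 0.0807], np.float64(0.269)), ([0.4912, 0.3166, -0.1805], np.float64(0.951))]
0.024 [([0.4961, 0.3211, -0.0503], np.float64(0.14)), ([0.4775, 0.3088, 0.1825], np.float64(0.395)), ([0.4931, 0.316, -0.0755], np.float64(0.834))]
0.03 [([0.4963, 0.3214, -0.0704], np.float64(0.166)), ([0.4793, 0.31, 0.2475], np.float64(0.52)), ([0.4948, 0.3178, -0.0194], np.float64(0.778))]
0.036 [([0.4961, 0.3216, -0.0791], np.float64(0.195)), ([0.48, 0.3101, 0.3521], np.float64(0.64)), ([0.4955, 0.3179, -0.0593], np.float64(0.912))]
617 713
0.018 [([0.4985, 0.3138, -0.0119], np.float64(0.382)), ([0.4893, 0.3119, -0.0173], np.float64(0.085)), ([0.4931, 0.3122, -0.0267], np.float64(0.603))]
0.024 [([0.4983, 0.3139, -0.0208], np.float64(0.368)), ([0.4921, 0.3123, -0.0283], np.float64(0.067)), ([0.4942, 0.3131, 0.0022], np.float64(0.535))]
0.03 [([0.498, 0.3121, -0.0208], np.float64(0.354)), ([0.4944, 0.3131, 0.0181], np.float64(0.151)), ([0.4976, 0.3128, -0.021], np.float64(0.526))]
0.036 [([0.4979, 0.3112, -0.0179], np.float64(0.351)), ([0.498, 0.316, 0.1437], np.float64(0.245)), ([0.4976, 0.3135, -0.0207], np.float64(0.609))]
617 713
```

Emit:
servo_tool:
  commands: [0,0,-0.05,0,0,0,0.07,0,0,-0.08,0,0,0,0.07,0.06,-0.01,-0.09,0,0,0,0.08,0.12,-0.03,-0.09,0,0,0,0.08,0.17,-0.04,-0.09,0,0,0,0.08,0.17,-0.04,-0.08,0,0,0,0.08,0.17,-0.04,-0.05,0,0,0,0.08,0.17,-0.04,-0.03,0,0,0,0.08,0.17,-0.04,-0.024,0,0,0,0.08,0.17,-0.04,-0.024,0,0,0,0.08]

```text
time: 18.3
tool_pos: [0.4957, 0.3139, 0.0137]
ee_rot: [-3.14, 0.001, 1.548]
wrist_force: [-0.2, 0.0, 1.4]
width: 0.0802
finger_force: 0.0
```

```bash
python3 - <<'E'
from h import *
print(delta([.497,.315,.011],-.02+np.pi/2))
c=snapshot("scene")
u=proj([.525,.2,.05],c)[0].round().astype(int); cv2.imwrite("pics/b2.png",cv2.resize(c["img"][u[1]-40:u[1]+40,u[0]-60:u[0]+60],None,fx=6,fy=6,interpolation=cv2.INTER_CUBIC))
E
```

```text
(array([1.1, 1.3, 2.7]), array([-0.1,  0.1, -0.2]))
```

View pics/b2.png

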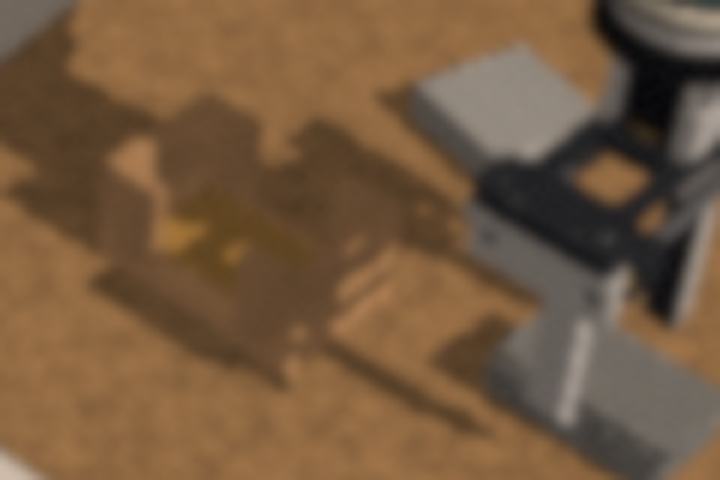

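The plate lies flat in the case at crop (220,240). The gripper straddles the pile and its near fingertip is at (565,420). I'll go down 2 mm and close on the top board.

Emit:
servo_tool:
  commands: [0.001,0.001,0.0025,0,0,0,0.08,0.001,0.001,0.0025,0,0,0,0.03,0.001,0.001,0.0025,0,0,0,0.03,0.001,0.001,0.0025,0,0,0,0.03,0.001,0.001,0.0025,0,0,0,0.03,0.001,0.001,0.0025,0,0,0,0.03]

```text
time: 19.1
tool_pos: [0.4971, 0.316, 0.0121]
ee_rot: [3.141, -0.0, 1.548]
wrist_force: [-0.0, 0.1, 0.7]
width: 0.0491
finger_force: 30.0
```

Gripped at 49 mm. I'll lift 30 mm and look at what is held.

Emit:
servo_tool:
  commands: [0,0,-0.01,0,0,0,0.03,0,0,-0.03,0,0,0,0.03,0,0,-0.05,0,0,0,0.03,0,0,-0.065,0,0,0,0.03,0,0,-0.065,0,0,0,0.03]

```text
time: 19.73
tool_pos: [0.498, 0.3165, 0.0789]
ee_rot: [3.138, -0.002, 1.549]
wrist_force: [0.2, 0.3, -1.1]
width: 0.049
finger_force: 30.0
```

```bash
python3 - <<'E'
from h import *
print(delta([.5325,.1435,.0765],-.02+np.pi/2))
c=snapshot("scene"); t=robot.get_obs()["tool_pos"]
u=proj([.497,.315,.05],c)[0].round().astype(int);x0,y0=u-[36,32]
im=cv2.resize(c["img"][y0:y0+64,x0:x0+72],None,fx=8,fy=8,interpolation=cv2.INTER_CUBIC)
z=t[2]+.0135
for zz,col in((z,(255,0,0)),(z+.006,(0,255,0))):
    q=((proj(box([t[0],t[1],-.022],.05,.09,zz,zz)[::2],c)-[x0,y0]+.5)*8).round().astype(int)[[0,1,3,2]]; cv2.polylines(im,[q],True,col,1)
cv2.imwrite("pics/b3.png",im)
E
```

```text
(array([-172.2,   38.3,    2.3]), array([ 0.2, -0.1, -0.1]))
```

View pics/b3.png

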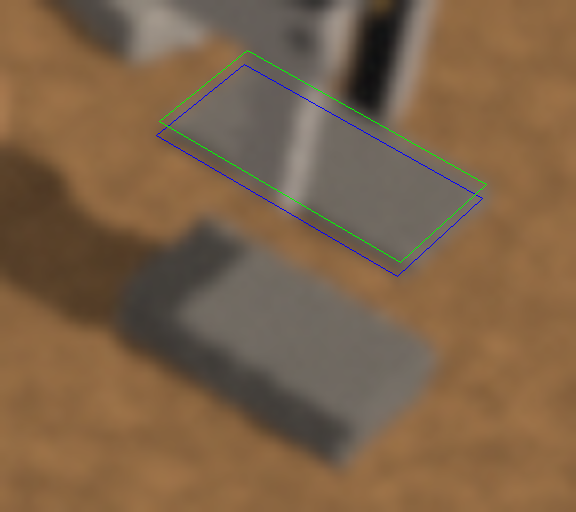

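The picture shows one board held, matching the overlay to about 2 mm, and the remaining pile undisturbed. I'll place it on the plate.

Emit:
servo_tool:
  commands: [-0.06,0.013,0.0,0,0,0,0.03,-0.115,0.026,0.0,0,0,0,0.03,-0.16,0.036,0.0,0,0,0,0.03,-0.171,0.038,0.0,0,0,0,0.03,-0.171,0.038,0.0,0,0,0,0.03,-0.171,0.038,0.03,0,0,0,0.03,-0.171,0.038,0.055,0,0,0,0.03,-0.171,0.038,0.07,0,0,0,0.03,-0.171,0.038,0.076,0,0,0,0.03,-0.171,0.038,0.076,0,0,0,0.03]

```text
time: 21.02
tool_pos: [0.531, 0.1447, 0.0011]
ee_rot: [-3.141, 0.0, 1.549]
wrist_force: [0.1, -0.2, 0.4]
width: 0.0489
finger_force: 30.0
```

Emit:
servo_tool:
  commands: [0,0.0015,0,0,0,0,0.03,0,0.0015,0.0015,0,0,0,0.03,0,0.0015,0.0015,0,0,0,0.03,0,0.0015,0.0015,0,0,0,0.07,0,0.0015,0.0015,0,0,0,0.07,0,0.0015,0.0015,0,0,0,0.07]

```text
time: 21.78
tool_pos: [0.5325, 0.144, -0.0007]
ee_rot: [-3.141, 0.0, 1.548]
wrist_force: [0.1, -0.3, 0.1]
width: 0.0699
finger_force: 0.0
```

```bash
python3 - <<'E'
from h import *
o=plates(roi=(.3,.75,-.4,0))[0]
for p in o: print(delta([p[0],p[1],.0365],p[2]+np.pi/2))
E
```

```text
top [ 0.6152 -0.1021 -0.0145] 0.1 0.72
scene [ 0.6145 -0.1008  0.0492] 0.06 0.72
both [ 0.6146 -0.1014  0.041 ] 0.17 0.72
top [ 0.6175 -0.2331  0.0957] 0.1 0.64
scene [ 0.6176 -0.2348 -0.0223] 0.18 0.64
both [ 0.6177 -0.2336  0.0609] 0.29 0.64
(array([-243.5,   87.4,  -37.1]), array([-0. ,  0. , -3.6]))
(array([-375.7,   93.5,  -37.1]), array([-0. ,  0. , -4.8]))
```

Emit:
servo_tool:
  commands: [0,0,-0.05,0,0,0,0.07,0,0,-0.085,0,0,0,0.08,-0.06,0.02,-0.085,0,0,-1,0.08,-0.115,0.042,-0.085,0,0,-2,0.08,-0.17,0.064,-0.085,0,0,-3,0.08,-0.22,0.08,-0.085,0,0,-3.6,0.08,-0.243,0.087,-0.085,0,0,-3.6,0.08,-0.243,0.087,-0.075,0,0,-3.6,0.08,-0.243,0.087,-0.05,0,0,-3.6,0.08,-0.243,0.087,-0.045,0,0,-3.6,0.08]

```text
time: 23.22
tool_pos: [0.612, -0.0981, 0.0416]
ee_rot: [-3.136, -0.002, 1.613]
wrist_force: [-0.0, 0.0, -0.4]
width: 0.0803
finger_force: 0.0
```

```bash
python3 - <<'E'
from h import *
print(delta([.6146,-.1014,.0355],.041+np.pi/2))
c=snapshot("scene"); u=proj([.533,.143,.03],c)[0].round().astype(int)
cv2.imwrite("pics/s1.png",cv2.resize(c["img"][u[1]-28:u[1]+28,u[0]-32:u[0]+32],None,fx=9,fy=9,interpolation=cv2.INTER_CUBIC))
E
```

```text
(array([-3.4,  2.5,  6.1]), array([-0.3, -0.1,  0.1]))
```

View pics/s1.png

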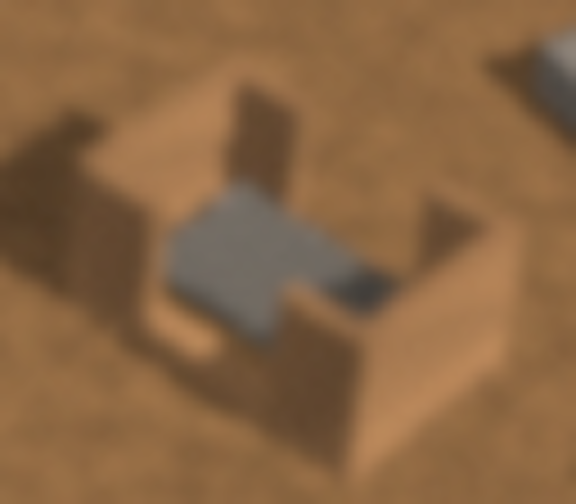

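The board lies squarely and flat in the case at crop (270,260). I'll finish the descent onto the second plate.

Emit:
servo_tool:
  commands: [-0.002,0.0015,0.004,0,0,0,0.08,-0.002,0.0015,0.006,0,0,0,0.08,-0.002,0.0015,0.006,0,0,0,0.08]

```text
time: 23.65
tool_pos: [0.6161, -0.1026, 0.039]
ee_rot: [3.141, 0.0, 1.611]
wrist_force: [-0.1, -0.1, 0.8]
width: 0.0801
finger_force: 0.0
```

Emit:
servo_tool:
  commands: [0.001,-0.001,0.003,0,0,0,0.08,0.001,-0.001,0.0035,0,0,0,0.08,0.001,-0.001,0.0035,0,0,0,0.03,0.001,-0.001,0.0035,0,0,0,0.03,0.001,-0.001,0.0035,0,0,0,0.03,0.001,-0.001,0.0035,0,0,0,0.03,0.001,-0.001,0.0035,0,0,0,0.03]

```text
time: 24.52
tool_pos: [0.615, -0.1019, 0.0353]
ee_rot: [3.141, 0.0, 1.611]
wrist_force: [-1.2, 0.1, 3.8]
width: 0.0499
finger_force: 30.4
```

```bash
python3 - <<'E'
from h import *
print(delta([.5328,.1435,.09],-.02+np.pi/2))
E
```

```text
(array([248.5, -72.2, -54.8]), array([0. , 0. , 3.5]))
```

Emit:
servo_tool:
  commands: [0,0,-0.025,0,0,0,0.03,0,0,-0.045,0,0,0,0.03,0.055,-0.016,-0.045,0,0,1,0.03,0.11,-0.032,-0.045,0,0,2,0.03,0.165,-0.048,-0.045,0,0,3,0.03,0.22,-0.064,-0.045,0,0,3.5,0.03,0.248,-0.072,-0.045,0,0,3.5,0.03,0.248,-0.072,-0.045,0,0,3.5,0.03,0.248,-0.072,-0.045,0,0,3.5,0.03]

```text
time: 25.65
tool_pos: [0.533, 0.1425, 0.0799]
ee_rot: [3.141, 0.001, 1.55]
wrist_force: [-0.1, -0.7, -2.3]
width: 0.0496
finger_force: 30.0
```

```bash
cat >> h.py <<'E'
def corners(off=.0145):
    """measured vs predicted image centroid offset of the held thing's colour mask (brass/grey), via free fit in scene: silhouettes with the visible part"""
    c=snapshot("scene"); o=robot.get_obs(); t=o["tool_pos"]; yw=o["ee_rot"][2]-np.pi/2; z=t[2]+off
    g=cv2.GaussianBlur(c["img"],(0,0),.7).astype(float)
    hsv=cv2.cvtColor(c["img"],cv2.COLOR_BGR2HSV)
    return c,t,yw,z,hsv
def heldends(cam="scene",off=.0145,width=.03):
    """edge positions along the held thing's long axis at its top face, both ends, seen by gradient of the image along lines"""
    from scipy.ndimage import map_coordinates
    c=snapshot(cam); o=robot.get_obs(); t=o["tool_pos"]; yw=o["ee_rot"][2]-np.pi/2; z=t[2]+off+.006
    ax=np.array([-np.sin(yw),np.cos(yw)]); bx=np.array([np.cos(yw),np.sin(yw)])
    s=np.arange(-.062,.0621,.001); P=[]
    for w in np.linspace(-width/2,width/2,13):
        P.append(np.c_[t[0]+s*ax[0]+w*bx[0],t[1]+s*ax[1]+w*bx[1],np.full(len(s),z)])
    uv=np.array([proj(p,c) for p in P]); lab=cv2.cvtColor(c["img"],cv2.COLOR_BGR2LAB).astype(float)
    v=np.array([[map_coordinates(lab[...,k],[q[:,1],q[:,0]],order=1) for q in uv] for k in range(3)]).mean(1)
    d=np.sqrt((np.gradient(v,axis=1)**2).sum(0)); d=np.convolve(d,np.ones(3)/3,"same")
    lo=(s<-.03)&(s>-.06); hi=(s>.03)&(s<.06)
    a,b=s[lo][d[lo].argmax()],s[hi][d[hi].argmax()]
    print(cam,"ends along +y axis (mm):",a*1000,b*1000,"centre",(a+b)*500)
E
python3 - <<'E'
from h import *
heldends(); inhand("plate0")
print(delta([.5328,.144,.0035],-.02+np.pi/2), robot.get_obs()["finger_force"])
E
```

```text
scene ends along +y axis (mm): -36.99999999999998 48.0000000000001 centre 5.50000000000006
plate0 0.67 fit [0.5289 0.1398 0.0672] 0.57 tool [0.5331 0.1421 0.0799] [3.142e+00 1.000e-03 1.549e+00]
(array([ 2.1, -0.5, 76.4]), array([-0. ,  0. , -0.1])) 29.997602999210358
```

Emit:
servo_tool:
  commands: [0.001,-0.0005,0.03,0,0,0,0.03,0.001,-0.0005,0.055,0,0,0,0.03,0.001,-0.0005,0.07,0,0,0,0.03,0.001,-0.0005,0.075,0,0,0,0.03,0.001,-0.0005,0.076,0,0,0,0.03,0.001,-0.0005,0.076,0,0,0,0.03]

```text
time: 26.55
tool_pos: [0.5332, 0.1442, 0.0051]
ee_rot: [3.14, -0.0, 1.55]
wrist_force: [0.6, -0.8, -2.0]
width: 0.0498
finger_force: 30.0
```

Emit:
servo_tool:
  commands: [0,0,0.0015,0,0,0,0.03,0,0,0.0015,0,0,0,0.03,0,0,0.0015,0,0,0,0.07,0,0,0.0015,0,0,0,0.07,0,0,0.0015,0,0,0,0.07,0,0,0.0015,0,0,0,0.07]

```text
time: 27.3
tool_pos: [0.5323, 0.1441, 0.0025]
ee_rot: [3.142, 0.0, 1.55]
wrist_force: [-0.5, 0.3, 0.3]
width: 0.0698
finger_force: 0.0
```

```bash
python3 - <<'E'
from h import *
print(delta([.4965,.3155,.006],-.02+np.pi/2))
c=snapshot("scene"); t=snapshot("top")
# pile top at z=.024: colour fit on the scene
hsv=cv2.cvtColor(c["img"],cv2.COLOR_BGR2HSV); u=proj([.496,.316,.012],c)[0].round().astype(int)
m=np.zeros((400,640),np.uint8); y0,x0=u[1]-20,u[0]-26; m[y0:y0+40,x0:x0+52]=hsv[y0:y0+40,x0:x0+52,1]<75
n,l,s,_=cv2.connectedComponentsWithStats(m); ms=l==1+s[1:,4].argmax()
for z in (.018,.024): print(z,fit([(c,ms)],.05,.09,0,z,[.496,.316,-.02]))
for k in(c,t):
    d=spotter.trace("board4",k)
    for e in d[:3]: print(round(e["conf"],2),e["box"],cen(e["region"],.024,k).round(3) if e["region"].any() else 0)
E
```

```text
(array([170.6, -39.3,  -3.6]), array([ 0.,  0., -0.]))
0.018 (array([ 0.49347371,  0.31192183, -0.02922734]), np.float64(0.04704044117647059))
0.024 (array([ 0.49576357,  0.31340336, -0.06714013]), np.float64(0.12379289215686273))
0.59 [407.0, 261.4, 36.3, 25.2] [0.501 0.315 0.024]
0.55 [410.7, 273.6, 5.9, 3.9] [0.538 0.295 0.024]
0.58 [203.5, 200.2, 27.1, 14.7] [0.498 0.315 0.024]
```

Emit:
servo_tool:
  commands: [0,0,-0.05,0,0,0,0.07,0,0,-0.08,0,0,0,0.07,0.06,-0.01,-0.085,0,0,0,0.08,0.12,-0.03,-0.085,0,0,0,0.08,0.17,-0.039,-0.085,0,0,0,0.08,0.17,-0.039,-0.07,0,0,0,0.08,0.17,-0.039,-0.04,0,0,0,0.08,0.17,-0.039,-0.015,0,0,0,0.08,0.17,-0.039,-0.006,0,0,0,0.08,0.17,-0.039,-0.006,0,0,0,0.08]

```text
time: 28.75
tool_pos: [0.4966, 0.3139, 0.0077]
ee_rot: [-3.14, 0.001, 1.549]
wrist_force: [0.6, -0.7, 0.6]
width: 0.0798
finger_force: 0.0
```

Emit:
servo_tool:
  commands: [0.001,0,0.002,0,0,0,0.08,0.001,0,0.002,0,0,0,0.03,0.001,0,0.002,0,0,0,0.03,0.001,0,0.002,0,0,0,0.03,0.001,0,0.002,0,0,0,0.03,0.001,0,0.002,0,0,0,0.03]

```text
time: 29.5
tool_pos: [0.4971, 0.316, 0.0068]
ee_rot: [3.141, -0.0, 1.55]
wrist_force: [0.4, -0.4, 0.5]
width: 0.0487
finger_force: 30.0
```

Emit:
servo_tool:
  commands: [0,0,-0.01,0,0,0,0.03,0,0,-0.03,0,0,0,0.03,0,0,-0.05,0,0,0,0.03,0,0,-0.075,0,0,0,0.03,0,0,-0.075,0,0,0,0.03]

```text
time: 30.12
tool_pos: [0.4985, 0.3168, 0.0845]
ee_rot: [3.136, -0.003, 1.55]
wrist_force: [-0.2, 0.3, -0.9]
width: 0.0488
finger_force: 30.0
```

```bash
python3 - <<'E'
from h import *
print(delta([.5325,.144,.079],-.02+np.pi/2),robot.get_obs()["finger_force"])
heldends(off=.012); inhand("board4")
c=snapshot("scene"); t=robot.get_obs()["tool_pos"]
hsv=cv2.cvtColor(c["img"],cv2.COLOR_BGR2HSV); u=proj([.496,.316,.01],c)[0].round().astype(int)
m=np.zeros((400,640),np.uint8); y0,x0=u[1]-16,u[0]-26; m[y0:y0+34,x0:x0+52]=hsv[y0:y0+34,x0:x0+52,1]<75
n,l,s,_=cv2.connectedComponentsWithStats(m); ms=l==1+s[1:,4].argmax()
for z in (.006,.012,.018): print(z,fit([(c,ms)],.05,.09,0,z,[.496,.316,-.02]))
E
```

```text
(array([-172.1,   37.5,    5.2]), array([ 0.3, -0.2, -0. ])) 29.999927580356598
scene ends along +y axis (mm): -46.999999999999986 46.0000000000001 centre -0.49999999999994493
board4 0.64 fit [ 0.4981  0.315  -0.0275] 0.46 tool [0.4975 0.3162 0.0826] [ 3.139e+00 -1.000e-03  1.550e+00]
0.006 (array([ 0.48982993,  0.31177758, -0.04340395]), np.float64(0.1113464966406143))
0.012 (array([ 0.49202669,  0.31281186, -0.03144257]), np.float64(0.05876182640888523))
0.018 (array([ 0.49416074,  0.31404708, -0.03580981]), np.float64(0.13824900589606473))
```

Emit:
servo_tool:
  commands: [-0.06,0.013,0.0,0,0,0,0.03,-0.115,0.026,0.0,0,0,0,0.03,-0.16,0.036,0.0,0,0,0,0.03,-0.172,0.038,0.0,0,0,0,0.03,-0.172,0.038,0.0,0,0,0,0.03,-0.172,0.038,0.03,0,0,0,0.03,-0.172,0.038,0.05,0,0,0,0.03,-0.172,0.038,0.065,0,0,0,0.03,-0.172,0.038,0.068,0,0,0,0.03,-0.172,0.038,0.068,0,0,0,0.03]

```text
time: 31.58
tool_pos: [0.5312, 0.1437, 0.0137]
ee_rot: [-3.142, 0.0, 1.551]
wrist_force: [0.0, -0.1, -0.2]
width: 0.0486
finger_force: 30.0
```

Emit:
servo_tool:
  commands: [0,0.0012,0,0,0,0,0.03,0,0.0012,0.001,0,0,0,0.03,0,0.0012,0.001,0,0,0,0.03,0,0.0012,0.001,0,0,0,0.07,0,0.0012,0.001,0,0,0,0.07,0,0.0012,0.001,0,0,0,0.07]

```text
time: 32.33
tool_pos: [0.5324, 0.1431, 0.0124]
ee_rot: [-3.142, 0.0, 1.55]
wrist_force: [0.4, 0.8, 0.3]
width: 0.0699
finger_force: 0.0
```

```bash
python3 - <<'E'
from h import *
o=plates(roi=(.3,.85,-.45,0))[0]
for p in o: print(delta([p[0],p[1],.0355],p[2]+np.pi/2))
E
```

```text
scene [ 0.6195 -0.2357  0.0579] 0.13 0.86
(array([-377. ,   94.8,  -23.1]), array([-0. ,  0. , -4.5]))
```

Emit:
servo_tool:
  commands: [0,0,-0.04,0,0,0,0.07,0,0,-0.07,0,0,0,0.08,-0.06,0.015,-0.07,0,0,-1,0.08,-0.12,0.03,-0.07,0,0,-2,0.08,-0.18,0.045,-0.07,0,0,-3,0.08,-0.24,0.06,-0.07,0,0,-4,0.08,-0.3,0.075,-0.07,0,0,-4.5,0.08,-0.355,0.09,-0.07,0,0,-4.5,0.08,-0.375,0.094,-0.07,0,0,-4.5,0.08,-0.375,0.094,-0.06,0,0,-4.5,0.08]

```text
time: 33.78
tool_pos: [0.6192, -0.2347, 0.0727]
ee_rot: [3.14, 0.0, 1.627]
wrist_force: [-0.5, -0.2, 0.1]
width: 0.0798
finger_force: 0.0
```

```bash
python3 - <<'E'
from h import *
o=plates(roi=(.3,.85,-.45,0))[0]
print(delta([.6187,-.234,.0355],.06+np.pi/2))
E
```

```text
scene [ 0.6187 -0.2329 -0.0199] 0.26 0.55
(array([-2.7,  0.3, 36.3]), array([-0.1, -0.1,  0. ]))
```

Emit:
servo_tool:
  commands: [0,0,0.02,0,0,0,0.08,0,0,0.03,0,0,0,0.08,0,0,0.034,0,0,0,0.08,0,0,0.034,0,0,0,0.08]

```text
time: 34.48
tool_pos: [0.6185, -0.2335, 0.0378]
ee_rot: [-3.141, -0.0, 1.629]
wrist_force: [0.1, 0.8, -0.1]
width: 0.08
finger_force: 0.0
```

Emit:
servo_tool:
  commands: [0,0,0.002,0,0,0,0.08,0,0,0.002,0,0,0,0.03,0,0,0.002,0,0,0,0.03,0,0,0.002,0,0,0,0.03,0,0,0.002,0,0,0,0.03,0,0,0.002,0,0,0,0.03]

```text
time: 35.22
tool_pos: [0.6189, -0.2338, 0.0367]
ee_rot: [3.141, 0.0, 1.629]
wrist_force: [0.4, -0.0, 0.1]
width: 0.0489
finger_force: 30.0
```

```bash
python3 - <<'E'
from h import *
print(delta([.5325,.144,.08],-.02+np.pi/2))
E
```

```text
(array([382.2, -64.4, -43.5]), array([0. , 0. , 4.5]))
```

Emit:
servo_tool:
  commands: [0,0,-0.025,0,0,0,0.03,0,0,-0.044,0,0,0,0.03,0.055,-0.009,-0.044,0,0,1,0.03,0.11,-0.018,-0.044,0,0,2,0.03,0.165,-0.027,-0.044,0,0,3,0.03,0.22,-0.037,-0.044,0,0,4,0.03,0.275,-0.046,-0.044,0,0,4.5,0.03,0.33,-0.056,-0.044,0,0,4.5,0.03,0.37,-0.062,-0.044,0,0,4.5,0.03,0.382,-0.064,-0.044,0,0,4.5,0.03]

```text
time: 36.48
tool_pos: [0.532, 0.1461, 0.0808]
ee_rot: [3.141, -0.0, 1.554]
wrist_force: [0.0, -0.8, -2.1]
width: 0.049
finger_force: 30.0
```

Emit:
servo_tool:
  commands: [0,0,0,0,0,0,0.03,0,0,0,0,0,0,0.03,0,0,0,0,0,0,0.03]

```text
time: 36.85
tool_pos: [0.5331, 0.1426, 0.0805]
ee_rot: [3.142, 0.0, 1.548]
wrist_force: [0.1, 0.3, -1.5]
width: 0.0495
finger_force: 30.0
```

```bash
python3 - <<'E'
from h import *
heldends(off=.0135); inhand("plate0")
print(delta([.5325,.144,.0167],-.02+np.pi/2), robot.get_obs()["finger_force"])
E
```

```text
scene ends along +y axis (mm): -37.99999999999998 47.0000000000001 centre 4.5000000000000595
plate0 0.53 fit [0.5301 0.1412 0.0648] 0.51 tool [0.5331 0.1427 0.0804] [-3.142  0.     1.548]
(array([ 0.9, -0.5, 63.7]), array([-0. ,  0. , -0.1])) 29.99221444129944
```

Emit:
servo_tool:
  commands: [0.001,-0.0005,0.03,0,0,0,0.03,0.001,-0.0005,0.05,0,0,0,0.03,0.001,-0.0005,0.06,0,0,0,0.03,0.001,-0.0005,0.062,0,0,0,0.03,0.001,-0.0005,0.062,0,0,0,0.03]

```text
time: 37.62
tool_pos: [0.5329, 0.145, 0.0192]
ee_rot: [3.14, -0.0, 1.55]
wrist_force: [0.2, -0.6, -1.7]
width: 0.0495
finger_force: 30.0
```

Emit:
servo_tool:
  commands: [-0.0005,0,0.002,0,0,0,0.03,-0.0005,0,0.0025,0,0,0,0.03,-0.0005,0,0.0025,0,0,0,0.03]

```text
time: 38.0
tool_pos: [0.5327, 0.1445, 0.0167]
ee_rot: [3.14, -0.0, 1.55]
wrist_force: [-0.4, -1.0, 0.4]
width: 0.0492
finger_force: 30.0
```

Contact: the weight has left the wrist. I'll release the plate and fetch the third board.

Emit:
servo_tool:
  commands: [0,0,0,0,0,0,0.07,0,0,0,0,0,0,0.07,0,0,0,0,0,0,0.07,0,0,-0.03,0,0,0,0.07,0,0,-0.065,0,0,0,0.07,0.06,-0.012,-0.065,0,0,0,0.08,0.12,-0.027,-0.065,0,0,0,0.08,0.17,-0.039,-0.065,0,0,0,0.08,0.17,-0.039,-0.05,0,0,0,0.08,0.17,-0.039,-0.03,0,0,0,0.08]

```text
time: 39.25
tool_pos: [0.497, 0.3152, 0.0455]
ee_rot: [3.14, 0.0, 1.551]
wrist_force: [0.2, -0.0, 0.5]
width: 0.08
finger_force: 0.0
```

Emit:
servo_tool:
  commands: [0,0,0.02,0,0,0,0.08,0,0,0.035,0,0,0,0.08,0,0,0.042,0,0,0,0.08,0,0,0.042,0,0,0,0.08]

```text
time: 39.75
tool_pos: [0.4967, 0.3147, 0.0035]
ee_rot: [-3.141, 0.001, 1.55]
wrist_force: [-0.0, 0.8, 0.0]
width: 0.0803
finger_force: 0.0
```

```bash
python3 - <<'E'
from h import *
print(delta([.4965,.3145,.0008],-.02+np.pi/2))
c=snapshot("top"); 
for d in spotter.trace("plate0",c)[:3]: print(round(d["conf"],2),cen(d["region"],.036,c).round(3),d["region"].sum())
E
```

```text
(array([-0.2, -0.2,  2.7]), array([-0. ,  0. , -0.1]))
0.72 [ 0.458 -0.502  0.036] 563
0.6 [0.531 0.146 0.036] 323
```

Emit:
servo_tool:
  commands: [0.001,0,0.003,0,0,0,0.08,0.001,0,0.003,0,0,0,0.03,0.001,0,0.003,0,0,0,0.03,0.001,0,0.003,0,0,0,0.03,0.001,0,0.003,0,0,0,0.03,0.001,0,0.003,0,0,0,0.03]

```text
time: 40.6
tool_pos: [0.4968, 0.3162, 0.001]
ee_rot: [3.141, -0.0, 1.55]
wrist_force: [-0.2, -0.1, 0.4]
width: 0.0488
finger_force: 30.0
```

Emit:
servo_tool:
  commands: [0,0,-0.01,0,0,0,0.03,0,0,-0.03,0,0,0,0.03,0,0,-0.055,0,0,0,0.03,0,0,-0.082,0,0,0,0.03,0,0,-0.082,0,0,0,0.03,0,0,-0.082,0,0,0,0.03]

```text
time: 41.35
tool_pos: [0.4963, 0.3159, 0.0822]
ee_rot: [-3.141, 0.001, 1.55]
wrist_force: [0.1, 0.2, -0.1]
width: 0.0484
finger_force: 30.0
```

```bash
python3 - <<'E'
from h import *
heldends(off=.012); inhand("board4")
print(delta([.5327,.144,.0242],-.02+np.pi/2),robot.get_obs()["finger_force"])
c=snapshot("scene")
hsv=cv2.cvtColor(c["img"],cv2.COLOR_BGR2HSV); u=proj([.496,.316,.006],c)[0].round().astype(int)
m=np.zeros((400,640),np.uint8); y0,x0=u[1]-16,u[0]-26; m[y0:y0+34,x0:x0+52]=hsv[y0:y0+34,x0:x0+52,1]<75
n,l,s,_=cv2.connectedComponentsWithStats(m); ms=l==1+s[1:,4].argmax()
for z in (.004,.006,.012): print(z,fit([(c,ms)],.05,.09,0,z,[.496,.316,-.02]))
E
```

```text
scene ends along +y axis (mm): -44.999999999999986 47.0000000000001 centre 1.0000000000000564
board4 0.81 fit [ 0.4959  0.3151 -0.0388] 0.49 tool [0.4959 0.3158 0.0815] [-3.139e+00  1.000e-03  1.550e+00]
(array([-170.8,   40.6,   57.1]), array([-0.2,  0.1, -0. ])) 29.998830556869507
0.004 (array([ 0.49091241,  0.31145665, -0.05356526]), np.float64(0.0626321929923601))
0.006 (array([ 0.49165362,  0.31183302, -0.05235926]), np.float64(0.047427646682473366))
0.012 (array([ 0.49456208,  0.31299144, -0.0644767 ]), np.float64(0.12020623988558955))
```

Emit:
servo_tool:
  commands: [-0.06,0.014,0.0,0,0,0,0.03,-0.115,0.028,0.0,0,0,0,0.03,-0.16,0.039,0.0,0,0,0,0.03,-0.171,0.04,0.0,0,0,0,0.03,-0.171,0.04,0.0,0,0,0,0.03,-0.171,0.04,0.03,0,0,0,0.03,-0.171,0.04,0.045,0,0,0,0.03,-0.171,0.04,0.053,0,0,0,0.03,-0.171,0.04,0.055,0,0,0,0.03,-0.171,0.04,0.055,0,0,0,0.03]

```text
time: 42.8
tool_pos: [0.5337, 0.1447, 0.0285]
ee_rot: [3.141, -0.0, 1.551]
wrist_force: [0.2, 1.0, -0.7]
width: 0.0487
finger_force: 30.0
```

Emit:
servo_tool:
  commands: [-0.0005,-0.001,0.0015,0,0,0,0.03,-0.0005,-0.001,0.0035,0,0,0,0.03,-0.0005,-0.001,0.0035,0,0,0,0.03]

```text
time: 43.18
tool_pos: [0.5326, 0.1439, 0.025]
ee_rot: [3.141, -0.0, 1.55]
wrist_force: [0.2, 0.3, 1.8]
width: 0.0488
finger_force: 30.0
```

Emit:
servo_tool:
  commands: [0,0,0,0,0,0,0.07,0,0,0,0,0,0,0.07,0,0,0,0,0,0,0.07,0,0,-0.04,0,0,0,0.07,0,0,-0.1,0,0,0,0.07,-0.05,-0.04,-0.15,0,0,0,0.07,-0.1,-0.08,-0.15,0,0,0,0.07,-0.15,-0.12,-0.15,0,0,0,0.07,-0.15,-0.17,-0.15,0,0,0,0.07,-0.15,-0.17,-0.15,0,0,0,0.07]

```text
time: 44.42
tool_pos: [0.3564, -0.0031, 0.1745]
ee_rot: [3.14, 0.0, 1.548]
wrist_force: [1.0, 0.4, -0.2]
width: 0.07
finger_force: 0.0
```

```bash
python3 - <<'E'
from h import *
c,t=snapshot("scene"),snapshot("top")
a=c["img"][140:320,215:465]; a=cv2.resize(a,(800,576),interpolation=cv2.INTER_CUBIC)
u=proj([.533,.143,.04],t)[0].round().astype(int); b=cv2.resize(t["img"][u[1]-20:u[1]+20,u[0]-24:u[0]+24],(288,240),interpolation=cv2.INTER_CUBIC)
a[336:,512:]=b
cv2.imwrite("pics/f.png",a)
for n in("plate0","board0","mallet","loupe","bench_block","flat_file","ring_dish"):
  for k in (c,t):
    for d in spotter.trace(n,k)[:3]:
        if d["conf"]>.3: print(n,round(d["conf"],2),d["box"])
E
```

```text
board0 0.95 [407.5, 260.5, 39.7, 28.5]
board0 0.62 [353.1, 233.2, 30.1, 18.4]
board0 0.61 [413.6, 275.6, 7.3, 6.7]
board0 0.72 [256.1, 187.0, 21.2, 18.3]
board0 0.59 [206.9, 200.9, 27.5, 15.2]
mallet 0.98 [203.8, 142.6, 61.5, 27.5]
mallet 0.69 [424.9, 171.3, 31.1, 68.4]
loupe 0.53 [302.6, 252.6, 12.6, 21.9]
loupe 0.42 [277.6, 146.4, 11.3, 9.4]
bench_block 0.6 [395.9, 222.0, 29.0, 19.0]
bench_block 0.64 [248.2, 235.1, 21.8, 18.7]
flat_file 0.95 [449.2, 286.8, 52.9, 54.5]
flat_file 0.66 [205.4, 144.6, 60.3, 23.9]
flat_file 0.63 [170.0, 171.8, 12.3, 62.8]
ring_dish 0.63 [352.1, 296.0, 29.1, 29.7]
ring_dish 0.57 [217.1, 132.1, 23.1, 25.5]
```

View pics/f.png

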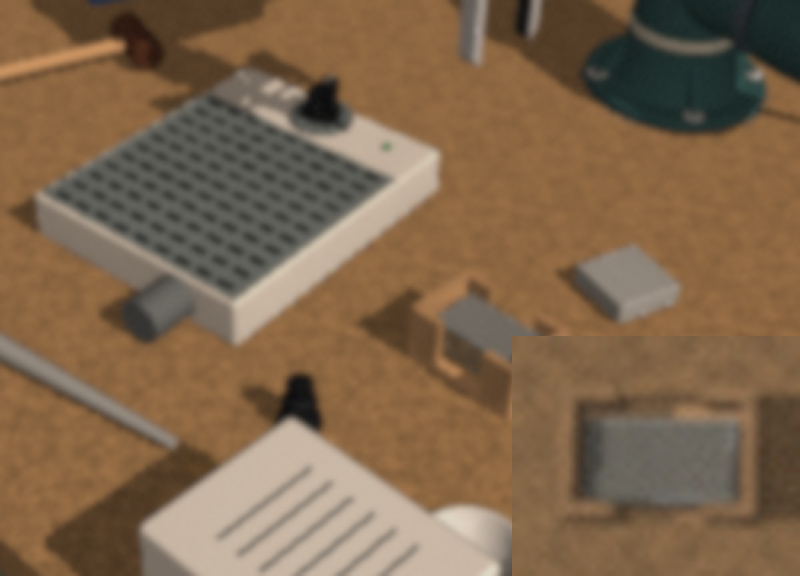

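The final picture shows the grille empty, with the dial pointing at the robot. The stack in the case ends in a flat, square grey board (inset around (665,460)), and nothing else has been disturbed.

```bash
python3 -c "
from bench import close_job
print(close_job())"
```

```text
the job is handed in; nothing more can be done
None
```

The fan dial is off against its stop. All three plates are packed in the case with a board on each, the two spare boards are still in their pile, and the job is handed in at about 44 s of the 210 s limit.

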